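# Sweep ceramic discs through the gate of a sorting stand

## Robot

A 6-joint arm with a two-finger parallel gripper is mounted at the origin on the work surface. World frame = base frame: x ahead of the robot, y to its left, z up, the work surface at z = 0. Lengths are in mm, angles in degrees, forces in N, time in s.
With the tool pointing down it reaches from about 400 to 925 mm from the base axis. Payload 3.4 kg.
Tool frame: the origin (TCP) lies midway between the tips of the shut fingers; the grasp point (between the pads) lies 19 mm behind it (manip.grip_point_offset is the distance from the TCP to the grasp point, in mm); z points along the fingers, y is the direction in which the jaws open and shut (so a half turn about z gives the same grasp; the last joint's range is limited). The gripper opens to 85 mm and grips with 20 to 120 N. Pads are 22 mm wide; open, the fingers measure 114 mm over their backs; the gripper's body (76 mm by 85 mm) begins 54 mm behind the grasp point. The pads swing forward as they close: fully open they stand 13 mm farther back than shut.
Start: joints at [62.71, 17.578, 86.31, -0, 76.112, -4.211], TCP at [225.421, 528.977, 231.305] pointing down, gripper open.
Joint ranges: [-179.03, 179.03], [-60, 130.46], [8.19, 133.38], [-81.62, 261.62], [5.75, 156.47], [-153.77, 153.77]. Speed limits (degrees/s): [147.25, 147.25, 180, 180, 180, 180].

## Interface

Orientations are given as [roll, pitch, yaw] about the fixed x, y, z axes, in that order (R = Rz(yaw) Ry(pitch) Rx(roll)).
In Python, from rig import monitor, optics, manip gives the robot as it stands.
- The arm moves only by the shell command python3 -m jog 'ROWS' [OPENING] [FORCE]. ROWS is JSON, a list of rows, each a list of 2 entries, a list of its own where there are three numbers: the shift along the tool's x, y, z scaled (see below), then the turn about the tool's z scaled (see below). A call has 1 to 8 rows; each row shifts and turns the commanded pose from where the row before left it, along the tool's axes as they then stand; what a row does not reach is not made up. The controller multiplies each number of a shift by 0.15 m and each number of a turn by pi rad. A row lasts 1/8 s, in which the tool goes at most 62.5 mm and 10.7 degrees, less where a joint would pass 70% of its speed; a pose out of reach is approached as far as the arm can. A call with a number of a shift or a turn outside -1 to 1 is refused whole. A call with a gripper value outside its range is refused whole. OPENING is the finger opening in mm, from 0 to 85.4, set as the call begins (- or left out, the last holds). The fingers move at their own pace and stop on an object; FORCE is the grip in N (left out, the last holds). Time passes only in rows, so rows that do not move let the fingers close. It gives the time, the measured TCP pose, the force and the opening at its end, in the units of the state.
- monitor.get_state(): the state, without advancing time (a new reading comes with each control period).
- optics.get_image(name): name is "scene" or "top" or "wrist"; returns the picture (400x640x3 uint8, blue, green, red); there is no depth.
- optics.camera_params(name): a dict with "intrinsics" (3x3 intrinsics, pixels), "k1" (the pictures are not rectified: a ray, as slopes to the right and down, at radius r is drawn at 1 + k1 r^2 times it, then the intrinsics apply), "world_from_camera" (4x4, takes a point from camera to world coordinates); the wrist camera has in their place "mount" (4x4, takes a point from camera to tool coordinates, whose origin is the TCP and whose axes are the flange's). Camera axes: x right, y down, z forward; pixel columns grow to the right and rows downward; lengths in mm; the calibration is good to about 2 mm. A picture is of the moment at which its call begins: read the wrist's pose just before it. camera_params takes no time and is no camera call.
- manip.job_done(): hands the job in, once; it reports no verdict.
The state is a dict: "time": time; "joint_pos": joint angles; "dq": joint speeds; "effort": joint torques, N m; "position": TCP position; "orientation": TCP orientation; "force": force on the tool from outside, world axes, zero at the start; "wrist_torque": the same for the moment, N m; "opening": finger opening in mm.
Only numpy, scipy, OpenCV 4.12 (cv2) and the standard library are available. Lean on these libraries where they do the work, as an engineer would, in place of code of your own. Each camera call takes 0.05 s, during which the arm holds its last target. There are 200 camera calls.

## Task

With your fingertips, sweep the three white ceramic discs across the deck of the wooden sorting stand and through its narrow gate, one at a time, so that each drops into the catch bin behind the gate. Only push them: keep them down on the deck, never lift one. Leave the stamp, the thread spool, the cup and the bauble standing where they are.

Things in the scene. Friction and masses are not known exactly. Their poses are not given: they have to be found in the camera images.
- stand: fixed wooden sorting stand, 240 mm (its x) by 357 mm (its y); origin on the table, z up. A flat deck, top 80 mm above the table, spans x -110 to 110 mm and y -150 to 85 mm inside rails 10 mm wide and 16 mm high above the deck. The rail at its +y end has the gate; the catch bin is beyond it. Turned up to 0.45 rad from the world axes
- gate (a point): middle of the gate at deck height, at (0, 85, 80) mm in the stand's frame, axes as the stand's; the gate is a 40 mm wide gap in the rail (rail from y 85 to 95 mm, rounded posts); the deck ends at this point, at the rail's inner face, so a disc pushed in the stand's +y direction tips into the bin once its middle is past it
- bin (a point): middle of the catch bin's flat floor, at (0, 156, 4) mm in the stand's frame. The open-topped bin spans x -42 to 42, y 85 to 191 mm inside, walls 96 mm high; a steep slide leads from under the deck's edge down to the floor, flat from y 122 mm on
- disc_a: loose white ceramic disc, 30 mm in diameter, 10 mm thick, about 16 g, lying flat on the deck 100 to 170 mm before the gate and up to 65 mm to either side of its middle, the discs well apart; origin at the centre of its underside, z up
- disc_b: loose white ceramic disc, 30 mm in diameter, 10 mm thick, about 16 g, lying flat on the deck 100 to 170 mm before the gate and up to 65 mm to either side of its middle, the discs well apart; origin at the centre of its underside, z up
- disc_c: loose white ceramic disc, 30 mm in diameter, 10 mm thick, about 16 g, lying flat on the deck 100 to 170 mm before the gate and up to 65 mm to either side of its middle, the discs well apart; origin at the centre of its underside, z up
- stamp: loose wooden hand stamp with a knob, 28 x 28 mm foot, 42 mm high, origin at the centre of its underside, standing on the deck in one of the two corners beside the gate, about 88 mm to the side of the gate's middle; leave it alone
- spool: loose wooden thread spool, 28 mm in diameter, 40 mm high, origin at the centre of its underside, standing on the deck in one of the two corners beside the gate, about 88 mm to the side of the gate's middle; leave it alone
- cup: loose blue ceramic cup, 70 mm in diameter, 80 mm high, origin at the centre of its underside, on the table beside the stand; leave it alone
- bauble: loose brass-coloured bauble on a round wooden foot, 66 mm in diameter, 81 mm high, origin at the centre of its underside, on the table beside the stand; leave it alone

How it is judged (in metres and radians):
On the way, in this order (a step that is already met when the one before it is completed fails the run):
1. a first disc has dropped into the catch bin (((z of disc_a in the frame of stand below 0.065 m and y of disc_a in the frame of stand between 0.085 and 0.192 m and x of disc_a in the frame of stand between -0.043 and 0.043 m) or (z of disc_b in the frame of stand below 0.065 m and y of disc_b in the frame of stand between 0.085 and 0.192 m and x of disc_b in the frame of stand between -0.043 and 0.043 m) or (z of disc_c in the frame of stand below 0.065 m and y of disc_c in the frame of stand between 0.085 and 0.192 m and x of disc_c in the frame of stand between -0.043 and 0.043 m))), for 0.2 s.
2. a second disc has dropped in after it ((((z of disc_a in the frame of stand below 0.065 m and y of disc_a in the frame of stand between 0.085 and 0.192 m and x of disc_a in the frame of stand between -0.043 and 0.043 m) and (z of disc_b in the frame of stand below 0.065 m and y of disc_b in the frame of stand between 0.085 and 0.192 m and x of disc_b in the frame of stand between -0.043 and 0.043 m)) or ((z of disc_a in the frame of stand below 0.065 m and y of disc_a in the frame of stand between 0.085 and 0.192 m and x of disc_a in the frame of stand between -0.043 and 0.043 m) and (z of disc_c in the frame of stand below 0.065 m and y of disc_c in the frame of stand between 0.085 and 0.192 m and x of disc_c in the frame of stand between -0.043 and 0.043 m)) or ((z of disc_b in the frame of stand below 0.065 m and y of disc_b in the frame of stand between 0.085 and 0.192 m and x of disc_b in the frame of stand between -0.043 and 0.043 m) and (z of disc_c in the frame of stand below 0.065 m and y of disc_c in the frame of stand between 0.085 and 0.192 m and x of disc_c in the frame of stand between -0.043 and 0.043 m)))), for 0.2 s.
3. the third disc has dropped in (z of each of disc_a, disc_b, disc_c in the frame of stand below 0.065 m and y of disc_a in the frame of stand between 0.085 and 0.192 m and x of disc_a in the frame of stand between -0.043 and 0.043 m and y of disc_b in the frame of stand between 0.085 and 0.192 m and x of disc_b in the frame of stand between -0.043 and 0.043 m and y of disc_c in the frame of stand between 0.085 and 0.192 m and x of disc_c in the frame of stand between -0.043 and 0.043 m), for 0.2 s.
At the end, for the whole second after the job is handed in: all three discs lie at rest inside the catch bin (centre within its walls and at least 15 mm below the deck's top), and stamp, spool, cup and bauble stand upright within 25 mm of where they were (all of step 3 and linear speed of each of disc_a, disc_b, disc_c below 0.03 m/s and distance of each of stamp, spool, cup, bauble from where it was at the start of the episode below 0.025 m and angle between each of stamp, spool, cup, bauble's own z axis and vertical below 0.3 rad); the robot touches nothing.
It fails at once if a disc is lifted more than 12 mm above the deck (height (world z) of any of disc_a, disc_b, disc_c above 0.092 m).
It fails at once if a bystander is moved more than 25 mm or tipped over (distance of any of stamp, spool, cup, bauble from where it was at the start of the episode above 0.025 m or angle between any of stamp, spool, cup, bauble's own z axis and vertical above 0.5 rad).
It also fails if it takes over 72 s, if anything falls off the work surface, if the arm or the gripper's body presses on something with over 40 N, if the wrist force passes 120 N, or if a joint passes its speed limit or range.

## Working session

There is one attempt and no reset: what is moved stays moved. The work goes in short steps, Python scripts to look and compute and a shell command to move; the robot and the scene stay as the last step left them, time stands still between calls to the robot, and variables do not carry over. Pictures are saved under pics/ and viewed, about 8 in all and at most 12, crops included, and the job is handed in when it is done.

```bash
mkdir -p pics; ls; python3 - <<'E'
from rig import monitor, optics, manip
import cv2,json
s=monitor.get_state();print(s)
for n in("scene","top","wrist"):
    im=optics.get_image(n);cv2.imwrite(f"pics/{n}0.png",im)
    p=optics.camera_params(n);print(n,{k:(v.tolist() if hasattr(v,'tolist') else v) for k,v in p.items()})
E
```

```text
pics
{'time': 0.0, 'joint_pos': array([ 6.27111702e+01,  1.76225234e+01,  8.63836146e+01, -1.05653435e-03,
        7.61119866e+01, -4.21298038e+00]), 'dq': array([ 0.04567432,  0.03028182, -0.0336189 , -0.04055925,  0.0617205 ,
       -0.07438899]), 'effort': array([-3.35432393e-03, -4.57557964e+01, -2.51904202e+01, -2.28218228e-04,
        1.34874872e-02, -9.59227748e-06]), 'position': array([225.09215536, 528.34627299, 230.38023504]), 'orientation': array([-1.79882119e+02, -7.65555897e-03,  1.56924397e+02]), 'force': array([-0.2127383 ,  0.42485081,  0.32329932]), 'wrist_torque': array([ 0.02094663, -0.04107808,  0.02624875]), 'opening': 85.36996871757002}
scene {'intrinsics': [[459.1323934169704, 0.0, 322.9444972515157], [0.0, 459.1323934169704, 200.30148267435308], [0.0, 0.0, 1.0]], 'k1': -0.011074342998757892, 'world_from_camera': [[-0.4786950755691206, 0.7236280729516951, -0.49720562814804325, 1121.778600311426], [0.8779619969213401, 0.39078210693628324, -0.27653585094944233, 303.4999687383812], [-0.005810041976331649, -0.5689039962371997, -0.8223834181679357, 1000.392826491372
[... 251 characters left out ...]
, 0.06703363860363563, 491.8613453239077], [-0.9995188222366841, -0.029213532721929298, -0.010425617511519951, 1.6032016612473232], [0.012356226863715574, -0.06670476641613955, -0.9976962452545667, 1031.6354932145643], [0.0, 0.0, 0.0, 1.0]]}
wrist {'intrinsics': [[298.98820230338265, 0.0, 320.7255526917985], [0.0, 298.98820230338265, 201.02615350728007], [0.0, 0.0, 1.0]], 'k1': -0.057720540095006496, 'mount': [[-0.00015451678459295579, -0.958702593798086, -0.28441046529511155, 73.42757970409646], [0.9999999860402103, -0.00016622231409793044, 1.702110796671425e-05, -0.831099911547617], [-6.359354605200849e-05, -0.2844104586947549, 0.9587026060989385, -143.059365478229], [0.0, 0.0, 0.0, 1.0]]}
```

View pics/top0.png

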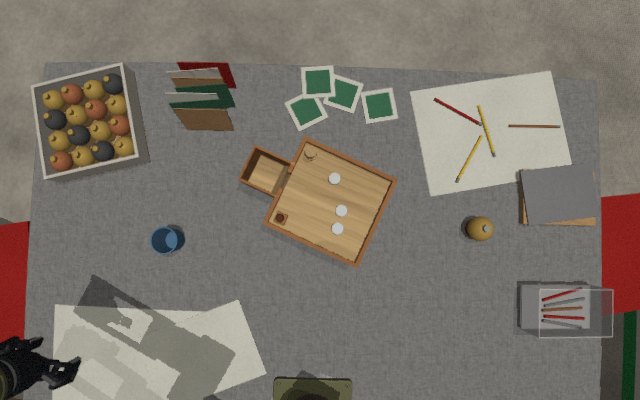

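View pics/scene0.png

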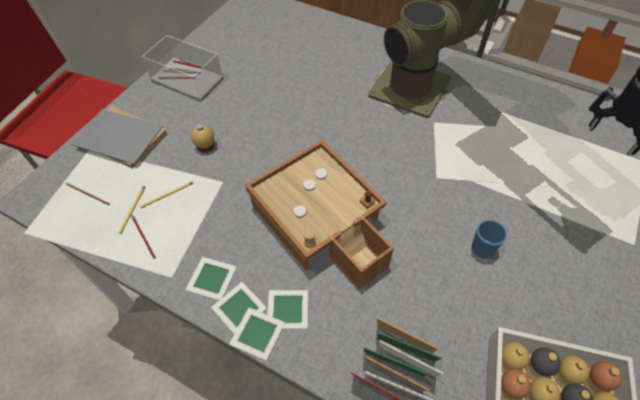

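```bash
cat > h.py <<'E'
import numpy as np,cv2
from rig import monitor,optics,manip
from scipy.spatial.transform import Rotation as R
def ray(n,px,wc=None):
    p=optics.camera_params(n);K=np.array(p["intrinsics"])
    u=cv2.undistortPoints(np.array(px,float).reshape(-1,1,2),K,np.array([p["k1"],0,0,0,0.])).reshape(-1,2)
    T=np.array(p["world_from_camera"]) if wc is None else wc
    return T[:3,3],np.c_[u,np.ones(len(u))]@T[:3,:3].T
def onz(n,px,z,wc=None):
    o,d=ray(n,px,wc);return o+d*((z-o[2])/d[:,2])[:,None]
def wristT(s):
    T=np.eye(4);T[:3,:3]=R.from_euler('xyz',s["orientation"],degrees=True).as_matrix();T[:3,3]=s["position"]
    return T@np.array(optics.camera_params("wrist")["mount"])
def whites(im,box,lo=150,amin=40):
    x0,y0,x1,y1=box;h=cv2.cvtColor(im,cv2.COLOR_BGR2HSV)
    m=np.zeros(im.shape[:2],np.uint8);m[y0:y1,x0:x1]=((h[...,1]<60)&(h[...,2]>lo))[y0:y1,x0:x1]*255
    n,l,st,c=cv2.connectedComponentsWithStats(m)
    return [(c[i].round(1).tolist(),int(st[i,4])) for i in range(1,n) if st[i,4]>amin]
E
python3 - <<'E'
from h import *
im=cv2.imread("pics/top0.png")
w=whites(im,(255,150,400,260));print(w)
for c,a in w: print(onz("top",[c],90).round(1))
h=cv2.cvtColor(im,cv2.COLOR_BGR2HSV)
m=((h[...,1]>70)&(h[...,0]<25)).astype(np.uint8)*255
n,l,st,cc=cv2.connectedComponentsWithStats(m);i=l[200,320];print(st[i])
c=max(cv2.findContours((l==i).astype(np.uint8),0,1)[0],key=cv2.contourArea)
ap=cv2.approxPolyDP(c,4,True)[:,0];print(ap.tolist());print(onz("top",ap,96).round(0).tolist())
v=cv2.resize(im[125:275,230:410],None,fx=4,fy=4,interpolation=cv2.INTER_CUBIC);cv2.imwrite("pics/topcrop.png",v)
E
```

```text
[([334.3, 177.7], 112), ([340.9, 210.1], 119), ([337.2, 228.0], 118)]
[[621.6 -39.9  90. ]]
[[542.1 -58.2  90. ]]
[[497.9 -50.2  90. ]]
[  238   136   160   132 11586]
[[254, 145], [238, 179], [274, 197], [262, 223], [357, 267], [397, 179], [306, 136], [291, 161]]
[[696.0, 161.0, 96.0], [611.0, 196.0, 96.0], [569.0, 106.0, 96.0], [505.0, 133.0, 96.0], [405.0, -100.0, 96.0], [622.0, -194.0, 96.0], [723.0, 33.0, 96.0], [659.0, 68.0, 96.0]]
```

View pics/topcrop.png

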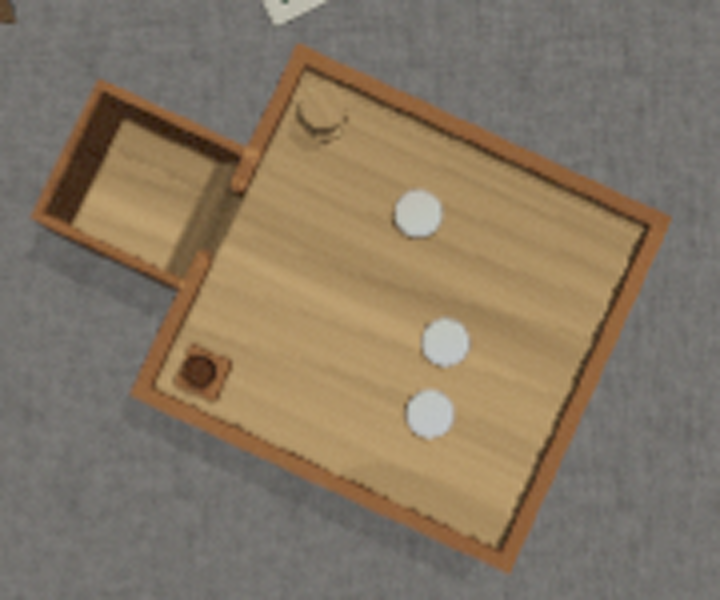

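```bash
python3 - <<'E'
from h import *
px=(np.array([(299,46),(668,217),(509,570),(132,392)])+.5)/4-.5+[230,125]
W=onz("top",px,96)[:,:2];S=np.array([(120,95),(120,-160),(-120,-160),(-120,95)],float)
wc,sc=W.mean(0),S.mean(0);H=(S-sc).T@(W-wc);th=np.arctan2(H[0,1]-H[1,0],H[0,0]+H[1,1])
Rm=np.array([[np.cos(th),-np.sin(th)],[np.sin(th),np.cos(th)]]);t=wc-Rm@sc
print(np.degrees(th),t,"res",(W-(S@Rm.T+t)).round(1).tolist())
np.savez("stand.npz",R=Rm,t=t,th=th)
D=onz("top",[[334.3,177.7],[340.9,210.1],[337.2,228]],90)[:,:2];print("discs",((D-t)@Rm).round(1).tolist())
Q=(np.array([(240,183),(200,258),(202,371),(320,115)])+.5)/4-.5+[230,125]
print(((onz("top",Q,96)[:,:2]-t)@Rm).round(1).tolist(), "gate",Rm@[0,85]+t)
# scene check
s=onz("scene",[[320.5,173.5],[309.5,184.5],[299.5,211]],90)[:,:2];print("scene discs",((s-t)@Rm).round(1).tolist())
T=wristT(monitor.get_state());x=T[:3,3];print(x)
E
```

```text
-23.42954365921765 [576.71286838  -1.35838442] res [[-2.4, -1.1], [-0.5, 2.5], [1.6, 0.4], [1.3, -1.8]]
discs [[56.5, -17.5], [-9.2, -65.9], [-52.8, -76.2]]
[[25.5, 89.3], [-26.6, 91.6], [-88.5, 60.8], [84.6, 62.9]] gate [610.51065877  76.63334184]
scene discs [[-50.0, -71.6], [-7.5, -61.3], [58.3, -13.4]]
[157.41368546 556.71155274 373.66114606]
```

```bash
python3 -m jog '[[[0,0,0],0.059],[[0,0,0],0.059],[[0,0,0],0.059],[[0,0,0],0.059],[[0,0,0],0.059],[[0,0,0],0.059],[[0,0,0],0.059],[[0,0,0],0.059]]' 22
python3 -m jog '[[[0,0,0],0.029],[[-0.19,0.29,0],0],[[-0.19,0.29,0],0],[[-0.19,0.29,0],0],[[-0.19,0.29,0],0],[[-0.19,0.29,0],0],[[-0.19,0.29,0],0],[[-0.19,0.29,0],0]]'
python3 -m jog '[[[-0.2,0.29,0],0],[[-0.2,0.29,0],0],[[-0.2,0.29,0],0],[[-0.2,0.29,0],0],[[-0.2,0.3,0.08],0],[[0,0,0.08],0],[[0,0,0],0],[[0,0,0],0]]'
python3 - <<'E'
from h import *
s=monitor.get_state();im=optics.get_image("wrist");cv2.imwrite("pics/w1.png",im)
print(s["time"],s["position"],s["orientation"],s["opening"])
d=np.load("stand.npz");print((s["position"][:2]-d["t"])@d["R"])
for c,a in whites(im,(0,0,640,400),150,150):
    print(c,a,((onz("wrist",[c],90,wristT(s))[0,:2]-d["t"])@d["R"]).round(1))
E
```

```text
time: 1.15
position: [225.3, 528.7, 230.9]
orientation: [-180.0, 0.0, 71.6]
force: [0.3, 0.2, 0.2]
opening: 21.9
time: 2.15
position: [427.0, 223.9, 231.2]
orientation: [-180.0, -0.0, 66.7]
force: [0.9, 0.4, -0.5]
opening: 21.6
time: 3.15
position: [567.5, 2.3, 207.3]
orientation: [-179.9, -0.0, 66.8]
force: [0.2, -0.2, 0.7]
opening: 21.9
3.15 [567.53119662   2.31710841 207.3483771 ] [-1.79947805e+02 -3.32832159e-03  6.68139585e+01] 21.920958930034995
[-9.88609373 -0.27837866]
[559.0, 104.6] 9077 [195.1  82. ]
[393.1, 212.6] 730 [ 55.7 -16.8]
[322.1, 259.7] 624 [ -9.5 -65.1]
[582.4, 327.1] 10578 [ 281.7 -151.6]
```

View pics/w1.png

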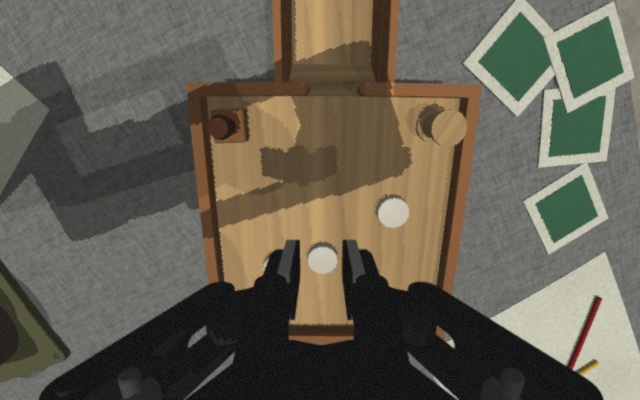

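```bash
python3 - <<'E'
from h import *
s=monitor.get_state();d=np.load("stand.npz");f=lambda px,z:((onz("wrist",px,z,wristT(s))[:,:2]-d["t"])@d["R"]).round(1).tolist()
print(f([[309,90],[361,90],[188,85],[481,85]],96))
E
python3 -m jog '[[[-0.32,0.03,0],0],[[-0.31,0,0],0],[[0,0,0.3],0],[[0,0,0.3],0],[[0,0,0.17],0],[[0,0,0],0],[[0,0,0],0]]'
python3 - <<'E'
from h import *
s=monitor.get_state();d=np.load("stand.npz");print((s["position"][:2]-d["t"])@d["R"],s["position"],s["orientation"])
E
```

```text
[[-20.6, 89.2], [21.4, 89.5], [-118.9, 93.7], [119.8, 95.3]]
time: 4.08
position: [536.2, -87.0, 93.2]
orientation: [179.9, -0.0, 66.8]
force: [0.4, 0.7, 0.1]
opening: 22.0
[ -3.10430291 -94.67048284] [536.22153805 -86.98892328  93.18081163] [ 1.79870112e+02 -2.41340565e-02  6.68071050e+01]
```

```bash
python3 -m jog '[[[0,0,0.068],0],[[0,0,0],0],[[0.1,0.005,0],0],[[0.1,0.005,0],0],[[0.1,0.005,0],0],[[0.1,0.005,0],0],[[0.1,0.005,0],0],[[0.1,0.005,0],0]]'
python3 - <<'E'
from h import *
s=monitor.get_state();im=optics.get_image("wrist");cv2.imwrite("pics/w2.png",im)
d=np.load("stand.npz");print((s["position"][:2]-d["t"])@d["R"],s["position"],s["force"])
for c,a in whites(im,(100,0,500,300),150,150):
    print(c,a,((onz("wrist",[c],90,wristT(s))[0,:2]-d["t"])@d["R"]).round(1))
E
```

```text
time: 5.08
position: [575.3, -5.5, 81.6]
orientation: [-180.0, 0.0, 66.8]
force: [-0.1, -1.1, 1.6]
opening: 22.0
[ 0.32035234 -4.33327873] [575.28380469  -5.46176195  81.57957638] [-0.14162271 -1.08063517  1.59551541]
[435.3, 278.2] 862 [ 58.2 -14.2]
```

View pics/w2.png

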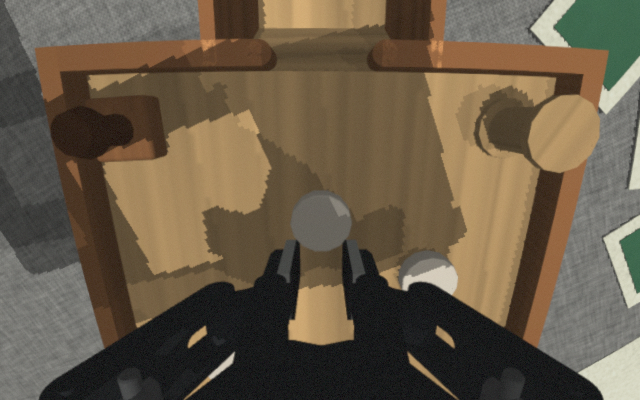

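```bash
python3 -m jog '[[[0.1,0,0],0],[[0.1,0,0],0],[[0.1,0,0],0],[[0.1,0,0],0],[[0.09,0,0],0],[[0,0,0],0],[[0,0,0],0]]'
python3 - <<'E'
from h import *
s=monitor.get_state();im=optics.get_image("wrist");cv2.imwrite("pics/w3.png",im)
d=np.load("stand.npz");print((s["position"][:2]-d["t"])@d["R"],s["position"],s["force"])
E
```

```text
time: 6.0
position: [603.7, 60.9, 81.5]
orientation: [-180.0, 0.0, 66.8]
force: [-0.4, -0.8, 0.8]
opening: 21.8
[-2.64789872e-02  6.78525538e+01] [603.66817719  60.91023596  81.50840298] [-0.3659224  -0.8228259   0.80165479]
```

View pics/w3.png

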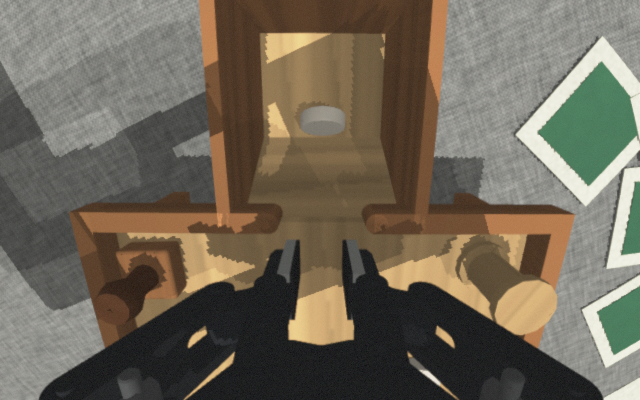

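```bash
python3 -m jog '[[[0,0,-0.4],0],[[-0.3,-0.09,0],0],[[-0.3,-0.09,0],0],[[-0.3,-0.09,0],0],[[-0.25,-0.08,0],0],[[0,0,0],0],[[0,0,0.3],0],[[0,0,0],0]]'
python3 - <<'E'
from h import *
s=monitor.get_state();im=optics.get_image("wrist");cv2.imwrite("pics/w4.png",im)
d=np.load("stand.npz");print((s["position"][:2]-d["t"])@d["R"],s["position"],s["force"])
for c,a in whites(im,(100,0,500,300),150,150):
    print(c,a,((onz("wrist",[c],90,wristT(s))[0,:2]-d["t"])@d["R"]).round(1))
E
```

```text
time: 7.05
position: [485.3, -76.0, 94.6]
orientation: [-179.6, 0.0, 66.7]
force: [-0.3, 0.2, 0.5]
opening: 22.0
[ -54.19641778 -104.81749074] [485.30731826 -75.9840065   94.57099281] [-0.25947607  0.15212157  0.5415432 ]
```

```bash
python3 -m jog '[[[0,0,0.085],0],[[0,0,0],0],[[0.09,0,0],0],[[0.09,0.02,0],0],[[0.09,0.04,0],0],[[0.09,0.05,0],0],[[0.09,0.05,0],0],[[0.09,0.05,0],0]]'
python3 -m jog '[[[0.09,0.05,0],0],[[0.09,0.05,0],0],[[0.09,0.05,0],0],[[0,0,0],0]]'
python3 - <<'E'
from h import *
s=monitor.get_state();im=optics.get_image("wrist");cv2.imwrite("pics/w5.png",im)
d=np.load("stand.npz");print((s["position"][:2]-d["t"])@d["R"],s["position"],s["force"])
E
```

```text
time: 8.1
position: [549.5, -14.1, 83.8]
orientation: [180.0, 0.0, 66.8]
force: [-0.4, -0.6, 0.9]
opening: 21.8
time: 8.6
position: [586.6, 14.3, 83.9]
orientation: [179.9, -0.0, 66.8]
force: [0.7, 0.6, -0.1]
opening: 22.2
[ 2.81536272 18.33307695] [586.58572121  14.3436777   83.8566489 ] [ 0.66580347  0.58535695 -0.14066384]
```

View pics/w5.png

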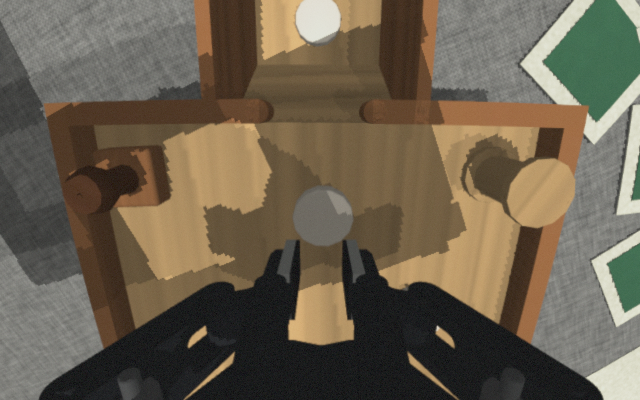

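```bash
python3 -m jog '[[[0.09,-0.006,0],0],[[0.09,-0.006,0],0],[[0.09,-0.005,0],0],[[0.07,0,0],0],[[0,0,0],0],[[0,0,0],0]]'
python3 - <<'E'
from h import *
s=monitor.get_state();im=optics.get_image("wrist");cv2.imwrite("pics/w6.png",im)
d=np.load("stand.npz");print((s["position"][:2]-d["t"])@d["R"],s["position"],s["force"])
E
```

```text
time: 9.4
position: [602.8, 61.4, 83.8]
orientation: [-180.0, 0.0, 66.8]
force: [-0.3, -1.2, 0.5]
opening: 22.3
[-1.06251861 67.94724798] [602.75521173  61.40907376  83.76359941] [-0.29850052 -1.16142642  0.5094262 ]
```

View pics/w6.png

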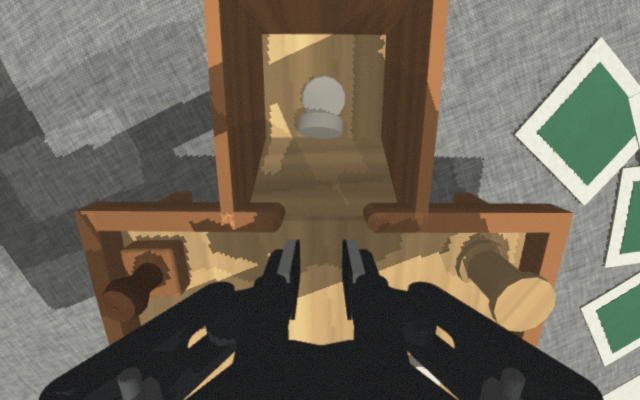

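```bash
python3 -m jog '[[[0,0,-0.4],0],[[-0.26,0.125,0],0],[[-0.26,0.125,0],0],[[-0.26,0.125,0],0],[[0,0,0],0],[[0,0,0.3],0],[[0,0,0],0]]'
python3 - <<'E'
from h import *
s=monitor.get_state();im=optics.get_image("wrist");cv2.imwrite("pics/w7.png",im)
d=np.load("stand.npz");print((s["position"][:2]-d["t"])@d["R"],s["position"],s["force"])
for c,a in whites(im,(200,0,450,300),70,150):
    print(c,a,((onz("wrist",[c],90,wristT(s))[0,:2]-d["t"])@d["R"]).round(1))
E
```

```text
time: 10.32
position: [604.8, -67.3, 95.9]
orientation: [-179.5, 0.1, 66.7]
force: [-0.3, 0.5, 0.1]
opening: 21.9
[ 52.03367153 -49.35441555] [604.83199396 -67.33319843  95.87208666] [-0.2973598   0.50599379  0.08540052]
[330.2, 189.5] 2564 [ 55.5 -15.9]
```

View pics/w7.png

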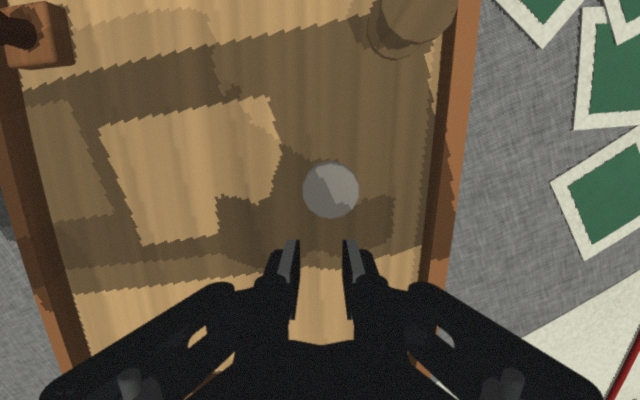

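```bash
python3 -m jog '[[[0,0.022,0.08],0],[[0.05,0,0],0],[[0.05,0,0],0],[[0.06,-0.02,0],0],[[0.06,-0.041,0],0],[[0.06,-0.041,0],0],[[0.06,-0.041,0],0],[[0.06,-0.041,0],0]]'
python3 -m jog '[[[0.06,-0.041,0],0],[[0.06,-0.041,0],0],[[0.06,-0.041,0],0],[[0.06,-0.041,0],0],[[0,0,0],0]]'
python3 - <<'E'
from h import *
s=monitor.get_state();im=optics.get_image("wrist");cv2.imwrite("pics/w8.png",im)
d=np.load("stand.npz");print((s["position"][:2]-d["t"])@d["R"],s["position"],s["force"])
for c,a in whites(im,(200,130,450,300),70,150):
    print(c,a,((onz("wrist",[c],90,wristT(s))[0,:2]-d["t"])@d["R"]).round(1))
E
```

```text
time: 11.38
position: [609.6, -2.8, 87.0]
orientation: [180.0, 0.0, 66.8]
force: [-0.3, -0.2, 1.0]
opening: 22.2
time: 12.0
position: [601.0, 40.3, 86.8]
orientation: [-180.0, -0.0, 66.8]
force: [-0.2, 0.2, 0.5]
opening: 21.7
[ 5.74061438 47.85024777] [601.0064339   40.26400786  86.75272894] [-0.24175724  0.24875408  0.48906227]
[434.5, 146.0] 712 [ 57.5 104.8]
[320.4, 217.1] 2749 [ 4.3 69.5]
[286.4, 258.8] 393 [-13.3  46.5]
[354.9, 258.9] 404 [22.3 46.5]
```

View pics/w8.png

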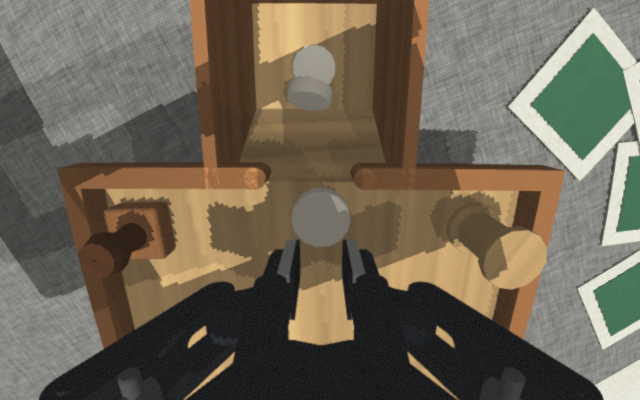

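```bash
python3 -m jog '[[[0,0,0.025],0],[[0.02,-0.02,0],0],[[0.03,-0.018,0],0],[[0.05,0,0],0],[[0.045,0,0],0],[[0,0,0],0],[[0,0,0],0]]'
python3 - <<'E'
from h import *
s=monitor.get_state();im=optics.get_image("wrist");cv2.imwrite("pics/w9.png",im)
d=np.load("stand.npz");print((s["position"][:2]-d["t"])@d["R"],s["position"],s["force"])
E
```

```text
time: 12.92
position: [604.7, 61.6, 83.1]
orientation: [-180.0, 0.0, 66.8]
force: [0.3, 0.3, -0.2]
opening: 21.7
[ 0.70020238 68.88130119] [604.74399511  61.56521903  83.06803331] [ 0.29109842  0.30074023 -0.22876182]
```

View pics/w9.png

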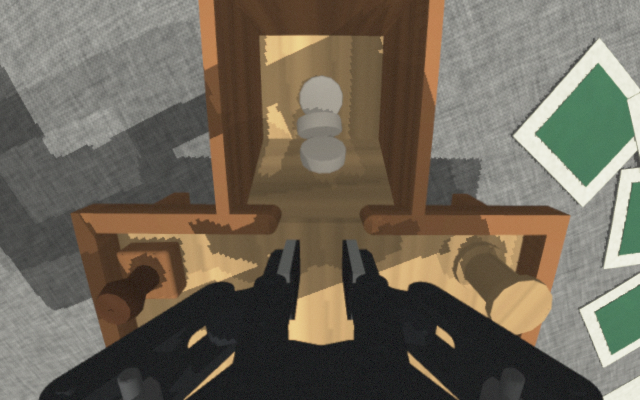

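```bash
python3 -m jog '[[[0,0,-0.35],0],[[0,0,-0.35],0],[[-0.3,0,0],0],[[-0.2,0,0],0],[[0,0,0],0],[[0,0,0],0]]'
python3 - <<'E'
from h import *
d=np.load("stand.npz");s=monitor.get_state();im=optics.get_image("wrist");t=optics.get_image("top")
print(s["time"],s["position"],s["force"])
for n,i,box,wc in(("wrist",im,(200,0,450,160),wristT(s)),("top",t,(240,145,290,197),None)):
    for c,a in whites(i,box,95,15):
        print(n,c,a,[((onz(n,[c],z,wc)[0,:2]-d["t"])@d["R"]).round(1).tolist() for z in(14,40,65)])
a=cv2.resize(im[0:200,200:440],None,fx=2,fy=2);b=cv2.resize(t[135:235,235:355],None,fx=4,fy=4,interpolation=2)[:,:]
b=cv2.resize(b,(480,400));a=cv2.resize(a,(320,267));o=np.zeros((400,800,3),np.uint8);o[:,:480]=b;o[:267,480:]=a;cv2.imwrite("pics/f1.png",o)
E
```

```text
time: 13.72
position: [575.3, -7.3, 188.2]
orientation: [180.0, -0.0, 66.7]
force: [-0.0, 0.5, -0.4]
opening: 21.8
13.725 [575.31359944  -7.28379485 188.16285066] [-0.0390526   0.45264056 -0.39566437]
wrist [226.6, 34.5] 3606 [[-91.6, 140.0], [-84.1, 133.9], [-76.9, 128.0]]
wrist [418.5, 35.9] 4492 [[94.9, 139.3], [87.1, 133.2], [79.6, 127.4]]
wrist [320.5, 38.6] 1712 [[-0.4, 135.6], [-0.4, 129.9], [-0.4, 124.3]]
top [244.2, 153.8] 196 [[23.5, 229.4], [20.9, 222.8], [18.4, 216.4]]
top [268.9, 147.5] 92 [[67.0, 176.8], [63.3, 171.5], [59.7, 166.4]]
top [267.3, 174.6] 102 [[-0.9, 148.9], [-2.9, 144.3], [-4.8, 139.9]]
top [249.7, 191.4] 234 [[-61.3, 171.8], [-61.8, 166.7], [-62.2, 161.7]]
```

View pics/f1.png

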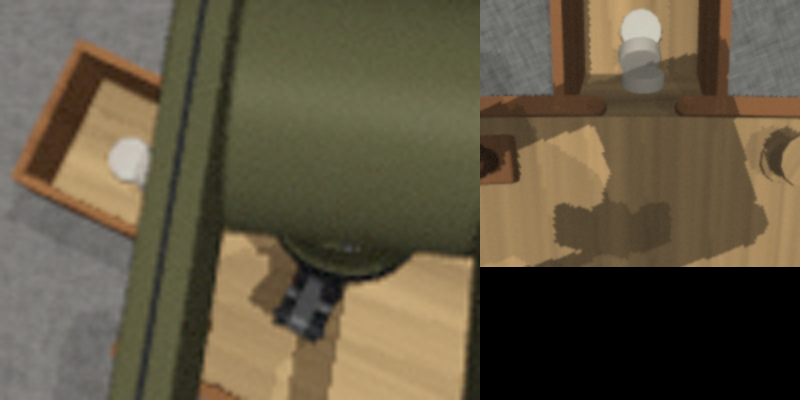

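```bash
python3 - <<'E'
from h import *
d=np.load("stand.npz")
# two wrist views of third disc: poses at pics/w9 and now
s=monitor.get_state();s9=dict(position=np.array([604.744,61.565,83.068]),orientation=[180,0,66.8])
o1,d1=ray("wrist",[[323,155]],wristT(s9));o2,d2=ray("wrist",[[321.5,56]],wristT(s))
A=np.c_[d1[0],-d2[0]];k=np.linalg.lstsq(A,o2-o1,rcond=None)[0]
p=(o1+k[0]*d1[0]+o2+k[1]*d2[0])/2;print("third",(p[:2]-d["t"])@d["R"],p[2],np.linalg.norm(o1+k[0]*d1[0]-o2-k[1]*d2[0]))
E
python3 -m jog '[[[-0.3,0,0],0],[[-0.3,0,0],0],[[-0.3,0,0],0],[[-0.3,0,0],0],[[-0.3,0,0],0],[[-0.3,0,0],0],[[0,0,0],0],[[0,0,0],0]]'
python3 - <<'E'
from h import *
d=np.load("stand.npz");t0=cv2.imread("pics/top0.png");ts=[optics.get_image("top")]
[optics.get_image("scene") for _ in range(4)];ts.append(optics.get_image("top"));cv2.imwrite("pics/tf.png",ts[1])
b=(240,145,292,200);print("bin motion",np.abs(ts[0].astype(int)-ts[1])[b[1]:b[3],b[0]:b[2]].max())
for lo in(95,120): 
  for c,a in whites(ts[1],(252,150,288,192),lo,10): print(lo,c,a,[((onz("top",[c],z)[0,:2]-d["t"])@d["R"]).round(1).tolist() for z in(14,40)])
for n,(x,y) in dict(stamp=(280,217),spool=(310,154),cup=(166,240),bauble=(480,229)).items():
  T=t0[y-18:y+18,x-18:x+18];r=cv2.matchTemplate(ts[1][y-30:y+30,x-30:x+30],T,cv2.TM_CCOEFF_NORMED);_,m,_,l=cv2.minMaxLoc(r);print(n,round(m,2),l[0]-12,l[1]-12)
E
```

```text
third [  0.51370191 115.32268799] 42.694748070940165 0.4531715355482727
time: 14.82
position: [468.9, -254.8, 187.9]
orientation: [-180.0, -0.0, 66.7]
force: [-1.1, 0.0, -1.0]
opening: 21.9
bin motion 19
95 [280.5, 152.8] 104 [[67.2, 142.4], [63.5, 137.9]]
95 [272.4, 176.5] 213 [[0.3, 134.3], [-1.7, 130.1]]
95 [254.6, 190.2] 18 [[-52.9, 161.4], [-53.6, 156.5]]
120 [280.5, 152.9] 102 [[67.0, 142.3], [63.2, 137.8]]
120 [272.4, 176.4] 212 [[0.5, 134.5], [-1.5, 130.2]]
stamp 1.0 0 0
spool 0.99 0 0
cup 1.0 0 0
bauble 0.43 12 9
```

```bash
python3 -m jog '[[[0.3,0,0],0],[[0.3,0,0],0],[[0.3,0,0],0],[[0.3,0,0],0],[[0,0,0],0]]'
python3 - <<'E'
from h import *
t0=cv2.imread("pics/top0.png");t=optics.get_image("top");s0=cv2.imread("pics/scene0.png");s=optics.get_image("scene")
for n,A,B,x,y in(("top",t0,t,480,229),("scene",s0,s,203,137)):
  T=A[y-18:y+18,x-18:x+18];r=cv2.matchTemplate(B[y-30:y+30,x-30:x+30],T,cv2.TM_CCOEFF_NORMED);_,m,_,l=cv2.minMaxLoc(r);print(n,round(m,2),l[0]-12,l[1]-12)
E
```

```text
time: 15.75
position: [540.7, -86.9, 188.2]
orientation: [180.0, -0.1, 67.0]
force: [-0.4, -0.1, -0.4]
opening: 22.0
top 1.0 0 0
scene 1.0 0 0
```

Bauble confirmed in place: the arm had hidden it in the previous picture. Handing in.

```bash
python3 -c "
from rig import manip;print(manip.job_done())"
```

```text
the job is handed in; nothing more can be done
None
```

All three discs are in the catch bin, and I handed the job in at about 16 s on the robot's clock. I held the fingertips 22 mm apart so each disc nested between them. I then pushed the discs one at a time along the deck and through the gate: b, then c, then a (my own labels for them).

**Discs:** The last disc came to rest leaning on the other two at the foot of the slide. Two wrist views put its visible middle at x 0.5, y 115, z about 43 mm in the stand's frame. That is inside the bin walls and under the 65 mm limit. Two top pictures, about 0.2 s apart, showed no clear motion in the bin.

**Bystanders:** Matching against the starting pictures showed zero pixels of shift for the stamp, spool, cup and bauble. The bauble's first match failed (score 0.43) because the arm was blocking the view. With the arm moved aside it matched at 1.0 with no shift in both the top and scene cameras.

**Forces and contact:** The force readings I took after each move stayed under about 2 N. At hand-in the gripper was more than 90 mm above the deck, touching nothing.

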